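Press the relays home and shut the hob's control box

ROBOT

A 6-joint arm with a two-finger parallel gripper is mounted at the origin on the work surface. World frame = base frame: x ahead of the robot, y to its left, z up, the work surface at z = 0. Lengths are in m, angles in rad, forces in N, time in s.
With the tool pointing down it reaches from about 0.3 to 0.825 m from the base axis. Payload 5.4 kg.
Tool frame: the origin (TCP) lies at the very end of the fingers, on their centre line; the grasp point (between the pads) lies 19 mm behind it; z points along the fingers, y is the line along which they close (so a half turn about z gives the same grasp; the last joint's range is limited). The gripper opens to 92 mm and grips with 3 to 60 N. Pads are 20 mm wide; open, the fingers measure 128 mm over their backs; the gripper's body (75 mm by 189 mm) begins 69 mm behind the grasp point.
Start: joints at [1.01, 0.158, 1.597, -0, 1.386, -0.21], TCP at [0.198, 0.54, 0.185] pointing down, gripper open.
Joint ranges: [-2.91, 2.91], [-0.94, 2.29], [0.18, 2.7], [-1.29, 4.43], [0.17, 2.64], [-3, 3]. Speed limits (rad/s): [2.57, 2.57, 3.14, 3.14, 3.14, 3.14].

INTERFACE

Orientations are given as a rotation vector (axis times angle).
In Python, from workcell import bot gives the robot as it stands. Calls block until the motion is done:
- bot.goto(position, orientation): joint-space move of the TCP to a pose.
- bot.line_to(position, rot=None, max_speed=0.15): straight line of the TCP; rot=None keeps the orientation; max_speed is the mean speed in m/s.
- bot.set_joints(angles): joint-space move.
- bot.set_gripper(opening, newtons=None): opening from 0.0 (shut) to 1.0 (fully open); newtons is the grip in N (None keeps the last); returns when the fingers have stopped.
- bot.hold(seconds).
- bot.inverse_kinematics(position, orientation): joint angles nearest the present ones, or None.
- bot.read_camera(name): name is "scene" or "top"; returns a dict with "pixels" (400x640x3 uint8, blue, green, red), "fx", "fy", "cx", "cy" (pixels), "R" (3x3) and "t" (3): a world point X has camera coordinates R X + t. Camera axes: x right, y down, z forward; pixel columns grow to the right and rows downward; lengths in m; the calibration is good to about 2 mm. A picture is of the moment at which its call begins. There is no depth.
A pose or a line that the arm cannot do raises bot.MotionError and nothing moves.
- bot.job_done(): hands the job in; it is judged then, once.
Readings, each from a call of its own:
- bot.current_clock(): time.
- bot.current_joints(): joint angles.
- bot.current_joint_vel(): joint speeds.
- bot.current_effort(): joint torques, N m.
- bot.current_ee_pos(): TCP position.
- bot.current_tool_rot(): TCP orientation.
- bot.current_contact_force(): force on the tool from outside, world axes, zero at the start.
- bot.current_ft_torque(): the same for the moment, N m.
- bot.current_opening(): opening from 0.0 (shut) to 1.0 (fully open).
- bot.current_grip_force(): force on a finger pad.
Only numpy, scipy, OpenCV 4.12 (cv2) and the standard library are available. Lean on these libraries where they do the work, as an engineer would, in place of code of your own. Each camera call takes 0.05 s, during which the arm holds its last target. There are 200 camera calls.

TASK

In the hob's white control box, press every orange plug-in relay down until it sits fully home in its socket. Then swing the grey cover over and press it down fully shut. Leave the loose things lying around the box where they are.

Things in the scene. Friction and masses are not known exactly. Their poses are not given: they have to be found in the camera images.
- control_box: white plastic control box of a hob, open on top, fixed to the bench: 220 mm along its x, 180 mm along its y, 55 mm high, walls 4 mm. Origin: centre of its underside, on the bench. The relays stand in a row along its x, 30 mm to its -y side of the middle; the grey cover is hinged along its +y side
- cover (a joint): hinge of the grey cover, a flat panel 220 x 180 x 5 mm: 0 rad = shut, lying flat on the box's rim; it starts open, at 1.4 to 1.75 rad (about upright, over the box's +y side). The hinge is stiff: the panel stays at any angle and takes 2 to 4 N at its free edge to move, all the way to shut. The closed cover's upper face is 60 mm above the bench
- cover_hinge (a point): midpoint of the hinge line (which runs along the box's x), at the +y rim of the box, 55 mm above the bench; at the cover's underside when shut. Its axes are those of the box
- cover_edge (a point): midpoint of the cover's free edge, 180 mm from the hinge line, half-way through the panel's thickness
- relay_a (a joint): how far relay a has been pressed down: 0 = 8 mm proud, 0.008 m = fully home. Stays where it is left; needs about 6 N to move. Two of the relays start proud, one home; which of the three places each is in varies
- relay_a_top (a point): centre of the top face of relay a, an orange block 34 x 30 x 30 mm with a white label on top, plugged in a black socket: its top is 50 mm above the bench when home (5 mm below the box's rim), up to 58 mm when proud. The three relays are 60 mm apart along the box's x
- relay_b (a joint): how far relay b has been pressed down: 0 = 8 mm proud, 0.008 m = fully home. Stays where it is left; needs about 6 N to move. Two of the relays start proud, one home; which of the three places each is in varies
- relay_b_top (a point): centre of the top face of relay b, an orange block 34 x 30 x 30 mm with a white label on top, plugged in a black socket: its top is 50 mm above the bench when home (5 mm below the box's rim), up to 58 mm when proud. The three relays are 60 mm apart along the box's x
- relay_c (a joint): how far relay c has been pressed down: 0 = 8 mm proud, 0.008 m = fully home. Stays where it is left; needs about 6 N to move. Two of the relays start proud, one home; which of the three places each is in varies
- relay_c_top (a point): centre of the top face of relay c, an orange block 34 x 30 x 30 mm with a white label on top, plugged in a black socket: its top is 50 mm above the bench when home (5 mm below the box's rim), up to 58 mm when proud. The three relays are 60 mm apart along the box's x
- multimeter: red hand multimeter lying on its back, 170 x 85 x 36 mm, loose; a bystander. Origin: its underside, in the middle
- screwdriver: screwdriver lying on the bench, along its x, loose; a bystander. Origin: its underside, in the middle
- flux_jar: amber jar, 56 mm across, 70 mm high, loose; a bystander. Origin: its underside, in the middle
- thermostat: small aluminium thermostat, 44 mm across, 40 mm high, loose; a bystander. Origin: its underside, in the middle

How it is judged:
By the outcome, as a careful person would: the job done as asked, in the order asked, and still so for the second after the job is handed in, with the robot touching nothing.
It also fails if it takes over 48 s, if anything falls off the work surface, if the arm or the gripper's body presses on something with over 40 N, if the wrist force passes 120 N, or if a joint passes its speed limit or range.

## Working session

There is one attempt and no reset: what is moved stays moved. The work goes in short steps, each a Python script; the robot and the scene stay as the last script left them, time stands still between calls to the robot, and variables do not carry over. Pictures are saved under pics/ and viewed, at most 10 in all, crops included, and the job is handed in when it is done.

```bash
mkdir -p pics; python3 - <<'E'
from workcell import bot
import cv2, numpy as np, pickle
for n in("scene","top"):
    c=bot.read_camera(n); cv2.imwrite(f"pics/{n}0.png",c["pixels"]); pickle.dump(c,open(f"{n}.pkl","wb"))
    R=np.array(c["R"]);print(n,c["fx"],c["cx"],c["cy"],-R.T@np.array(c["t"]),R[2])
print(bot.current_clock(),bot.current_tool_rot())
E
```

```text
scene 396.97362663379266 322.53439111550034 204.34890399463177 [ 1.16976512 -0.00985523  0.7998009 ] [-0.65410118 -0.0371192  -0.75549574]
top 474.4882513530146 323.15649830735737 207.88027948666056 [ 0.36190468 -0.03095458  1.11863676] [ 0.15591797 -0.00666473 -0.98774752]
0.1 [-5.48086832e-01 -3.09278577e+00  2.42587452e-03]
```

View pics/scene0.png

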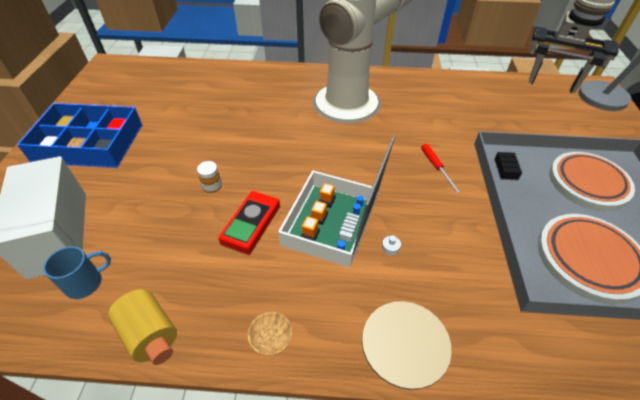

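View pics/top0.png

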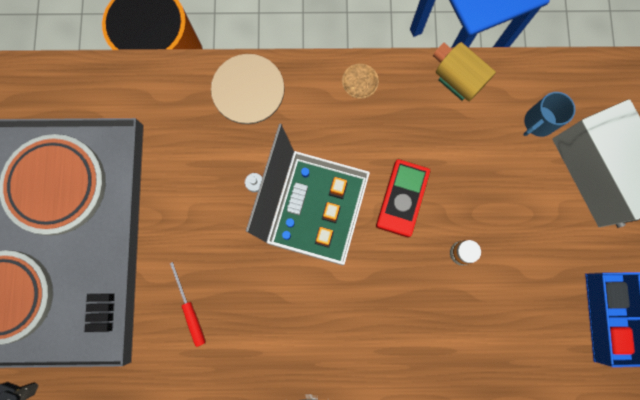

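The scene view shows the box at about (325,220) with the cover upright on its right (+y) side. The top view shows the relays at (338,187), (331,212) and (324,237), with the cover's free edge running from (280,127) to (248,233). The multimeter, jar, thermostat and screwdriver are clear of the box. I'll enlarge both views.

```bash
python3 - <<'E'
import cv2
a=cv2.imread("pics/top0.png")[118:270,240:380]; cv2.imwrite("pics/top1.png",cv2.resize(a,None,fx=3.9,fy=3.9,interpolation=cv2.INTER_CUBIC))
a=cv2.imread("pics/scene0.png")[130:270,270:410]; cv2.imwrite("pics/scene1.png",cv2.resize(a,None,fx=4,fy=4,interpolation=cv2.INTER_CUBIC))
E
```

```text
(no output)
```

View pics/top1.png

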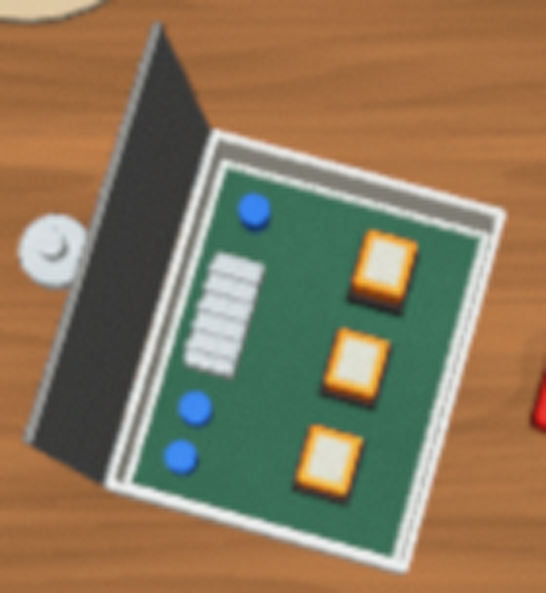

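View pics/scene1.png

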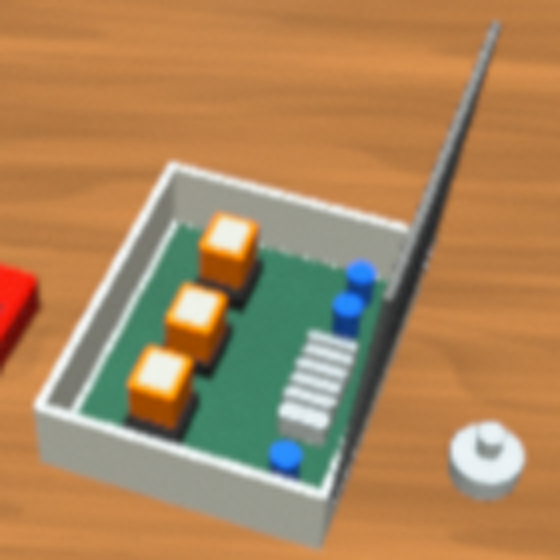

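In the top crop the rim corners are at (213,130), (505,212), (408,571) and (107,488), and the cover's edge corners are at (158,25) and (28,440). In the scene crop the rim corners are at (173,163), (40,405) and about (325,498), with the relay labels at (230,235), (197,306) and (161,369). Next I'll fit the box pose and cover angle.

```bash
cat > h.py <<'E'
import numpy as np, pickle
from scipy.optimize import least_squares
from scipy.spatial.transform import Rotation as Ro
def proj(c,X):
    p=np.atleast_2d(X)@np.array(c["R"]).T+np.array(c["t"])
    return np.c_[c["fx"]*p[:,0]/p[:,2]+c["cx"],c["fy"]*p[:,1]/p[:,2]+c["cy"]]
def box(p,L):  # box coords -> world
    L=np.atleast_2d(L).astype(float); c,s=np.cos(p[2]),np.sin(p[2])
    return np.c_[p[0]+c*L[:,0]-s*L[:,1],p[1]+s*L[:,0]+c*L[:,1],L[:,2]]
def cov(th,r,t,x=0): # point of panel: distance r from hinge, t above underside
    return [x,.09-r*np.cos(th)+t*np.sin(th),.055+r*np.sin(th)+t*np.cos(th)]
E
python3 - <<'E'
from h import *
from workcell import bot
T=pickle.load(open("top.pkl","rb"));S=pickle.load(open("scene.pkl","rb"))
ct=lambda a:(np.array(a,float)+.5)/3.9-.5+[240,118]
cs=lambda a:(np.array(a,float)+.5)/4-.5+[270,130]
x,y=.11,.09
rt=ct([(213,130),(505,212),(408,571),(107,488)]); Lt=[(x,y,.055),(x,-y,.055),(-x,-y,.055),(-x,y,.055)]
rs=cs([(173,163),(40,405),(325,498)]); Ls=[(-x,-y,.055),(x,-y,.055),(x,y,.055)]
lt=ct([(384,265),(358,363),(330,461)]); ls=cs([(161,369),(197,306),(230,235)])
ft=ct([(158,25),(28,440)]); fs=cs([(497,22)])
def res(p):
    q=p[:3]
    return np.r_[(proj(T,box(q,Lt))-rt).ravel(),(proj(S,box(q,Ls))-rs).ravel(),
     (proj(T,box(q,[cov(p[3],.18,.0025,x),cov(p[3],.18,.0025,-x)]))-ft).ravel(),
     (proj(S,box(q,[cov(p[3],.18,.0025,-x)]))-fs).ravel()]
s=least_squares(res,[.55,0,-.25,1.5]);p=s.x;print(p.round(4));print(s.fun.reshape(-1,2).round(1).tolist())
np.save("p.npy",p)
for i,bx in enumerate((.06,0,-.06)):
    f=lambda h:np.r_[(proj(T,box(p,[(h[1],h[2],h[0])]))-lt[i]).ravel(),(proj(S,box(p,[(h[1],h[2],h[0])]))-ls[i]).ravel()]
    h=least_squares(f,[.05,bx,-.03]);print(bx,h.x.round(4),h.fun.round(1),box(p,[(bx,-.03,.05)]).round(3))
for yaw in(p[2],p[2]+np.pi):
    # tool z down, tool y along +-box x
    ty=np.array([np.cos(yaw),np.sin(yaw),0]);tz=np.array([0,0,-1]);R=np.c_[np.cross(ty,tz),ty,tz]
    rv=Ro.from_matrix(R).as_rotvec()
    for L in[(.06,-.03,.35),(.06,-.03,.048),(-.06,-.03,.048),(0,.17,.32),(0,.16,.2),(0,-.05,.06)]:
        j=bot.inverse_kinematics(box(p,[L])[0],rv);print(L,None if j is None else np.round(j,2))
E
```

```text
[ 0.5337 -0.0274 -0.2859  1.6559]
[[-0.2, -0.4], [0.1, -0.6], [-0.5, -0.0], [-0.7, -0.8], [-0.7, -1.0], [-1.5, -0.4], [0.5, -1.0], [-0.0, -1.4], [-0.4, 0.7], [-0.1, -1.6]]
0.06 [ 0.0536  0.0586 -0.0302] [ 0. -0.  0.  0.] [[ 0.583 -0.073  0.05 ]]
0 [ 0.0468 -0.0008 -0.0304] [-0.3  0.  -0.3 -0. ] [[ 0.525 -0.056  0.05 ]]
-0.06 [ 0.0515 -0.0612 -0.0305] [-0.3  0.  -0.3 -0. ] [[ 0.468 -0.039  0.05 ]]
(0.06, -0.03, 0.35) [-0.33  0.14  1.3  -0.    1.7  -0.04]
(0.06, -0.03, 0.048) [-0.33  0.33  1.68 -0.    1.13 -0.04]
(-0.06, -0.03, 0.048) [-0.34  0.04  2.01 -0.    1.09 -0.06]
(0, 0.17, 0.32) [ 0.03  0.17  1.33 -0.    1.65  0.31]
(0, 0.16, 0.2) [ 0.01  0.19  1.53 -0.    1.42  0.3 ]
(0, -0.05, 0.06) [-0.37  0.17  1.85 -0.    1.13 -0.09]
(0.06, -0.03, 0.35) None
(0.06, -0.03, 0.048) None
(-0.06, -0.03, 0.048) None
(0, 0.17, 0.32) [ 0.03  0.17  1.33 -0.    1.65 -2.83]
(0, 0.16, 0.2) [ 0.01  0.19  1.53 -0.    1.42 -2.84]
(0, -0.05, 0.06) None
```

The fit agrees to about 1 px. The middle relay looks home and the outer two proud. I'll press all three with closed fingers and watch the force.

```bash
cat >> h.py <<'E'
from workcell import bot
try: p=np.load("p.npy")
except Exception: p=None
def rv():
    ty=np.array([np.cos(p[2]),np.sin(p[2]),0]);tz=np.array([0,0,-1.])
    return Ro.from_matrix(np.c_[np.cross(ty,tz),ty,tz]).as_rotvec()
W=lambda *L:box(p,[L])[0]
E
python3 - <<'E'
from h import *
bot.set_gripper(0.0,10)
q=bot.current_ee_pos();bot.line_to([q[0],q[1],.33],max_speed=.3)
bot.goto(W(.06,-.03,.30),rv())
print(bot.current_clock(),bot.current_ee_pos())
for bx in(.06,0,-.06):
    if bx<.06: bot.line_to(W(bx,-.03,.085),max_speed=.2)
    bot.line_to(W(bx,-.03,.062),max_speed=.25)
    f0=bot.current_contact_force()[2];log=[]
    for z in[.058,.055,.053,.0515,.0505,.05,.0495,.049]:
        bot.line_to(W(bx,-.03,z),max_speed=.04)
        f=bot.current_contact_force()[2]-f0;log.append((round(float(bot.current_ee_pos()[2]),4),round(float(f),1)))
        if f>18 and z<.0512: break
    print(bx,log,bot.current_clock())
    bot.line_to(W(bx,-.03,.085),max_speed=.2)
E
```

```text
4.6417 [ 0.58295009 -0.0722183   0.30007895]
0.06 [(0.0587, -1.4), (0.0548, -0.9), (0.0528, -1.4), (0.0514, -0.7), (0.0504, -1.0), (0.05, -1.4), (0.0495, -1.0), (0.049, -0.8)] 7.7417
0 [(0.0584, -0.7), (0.055, -0.3), (0.0529, -1.1), (0.0514, -0.7), (0.0504, -0.1), (0.05, -0.5), (0.0495, -1.1), (0.0489, -0.2)] 10.775
-0.06 [(0.0584, 0.4), (0.055, -0.6), (0.0529, -0.7), (0.0514, 0.2), (0.0504, -0.1), (0.05, -1.1), (0.0495, 0.1), (0.049, -0.2)] 13.8083
```

There was no contact force on any relay, so I'll look again.

```bash
python3 - <<'E'
from h import *
import cv2
bot.line_to(W(-.06,-.03,.056))
ims=[]
c=bot.read_camera("scene");print(proj(c,[bot.current_ee_pos(),W(.06,-.03,.05),W(0,-.03,.05)]),bot.current_opening(),bot.current_ee_pos())
a=cv2.resize(c["pixels"][130:270,270:410],None,fx=4,fy=4,interpolation=cv2.INTER_CUBIC)
cv2.imwrite("pics/s2.png",a)
E
```

```text
[[326.92659207 187.49003956]
 [309.79582157 223.25252861]
 [318.61555267 205.54535127]] 0.0013360267090855697 [ 0.46717273 -0.03904997  0.05555666]
```

View pics/s2.png

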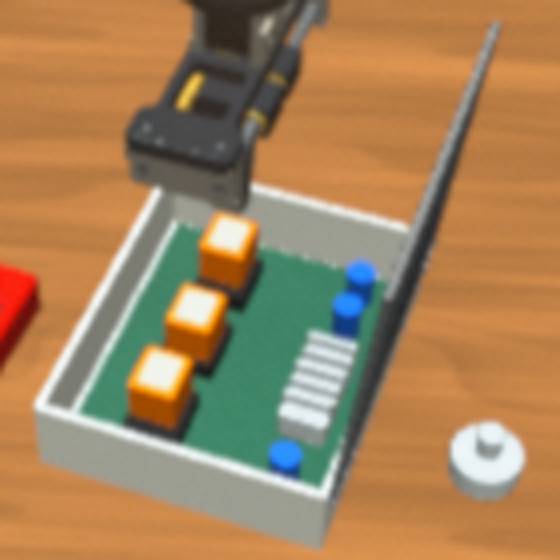

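The relays look untouched. The gripper block is at crop (190,160), and no fingertip shows at the expected (227,230), so the gripper seems higher than its TCP reading says. I'll check both cameras with the TCP projection marked.

```bash
python3 - <<'E'
from h import *
import cv2
print(bot.current_tool_rot(),rv(),bot.current_joints(),bot.current_ee_pos(),bot.current_clock(),bot.current_contact_force())
S=pickle.load(open("scene.pkl","rb"));print("start tcp px",proj(S,[.198,.54,.185]))
out=[]
for n,(u,v) in(("scene",(240,80)),("top",(230,110))):
    c=bot.read_camera(n);q=np.array(bot.current_ee_pos())
    a=cv2.resize(c["pixels"][v:v+190,u:u+130],None,fx=3,fy=3,interpolation=cv2.INTER_CUBIC)
    for X,col in((q,(0,0,255)),(q+[0,0,.088],(255,0,255))):
        m=((proj(c,X)[0]-[u,v])*3).astype(int);cv2.drawMarker(a,tuple(map(int,m)),col,0,12,1)
    out.append(a)
a=cv2.imread("pics/scene0.png")
cv2.imwrite("pics/d.png",np.hstack(out))
cv2.imwrite("pics/e.png",cv2.resize(a[0:120,500:640],None,fx=4,fy=4))
E
```

```text
[-2.51427531e+00 -1.88144234e+00  1.34544502e-03] [2.51529419 1.88225916 0.        ] [-3.42032427e-01  3.06280817e-02  2.00734785e+00  9.23091775e-06
  1.10517776e+00 -5.60698562e-02] [ 0.46717273 -0.03904997  0.05555666] 14.5333 [ 0.5901305  -0.46226123 -0.18015635]
start tcp px [[546.29857993  94.97320317]]
```

View pics/d.png

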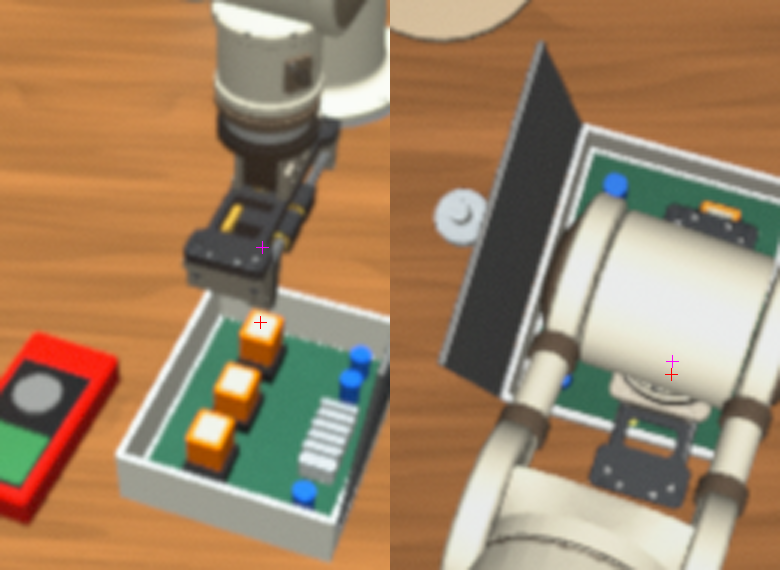

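View pics/e.png

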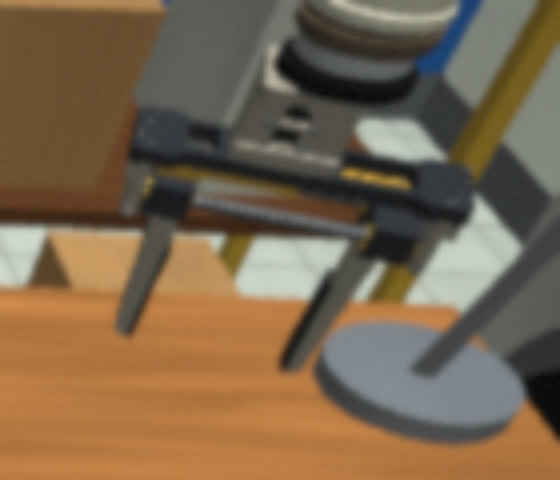

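```bash
ls; python3 - <<'E'
from h import *
S=pickle.load(open("scene.pkl","rb"));T=pickle.load(open("top.pkl","rb"))
print(proj(S,[[0,0,0],[.198,.54,.185]]),proj(T,[[.198,.54,.185],[0.198,.54,.273]]))
E
```

```text
h.py
p.npy
pics
scene.pkl
top.pkl
[[346.17345295 100.90978672]
 [546.29857993  94.97320317]] [[ 17.9770333  373.91596694]
 [-14.66648257 383.74268876]]
```

The start picture also disagrees: the fingertip midpoint is at about (552,88), while the TCP projects to (546,95). The robot base projects correctly, so the real fingertips are off from the reported TCP. I'll measure that offset with closed fingers at several yaws and heights, clear of everything.

```bash
python3 - <<'E'
from h import *
import cv2
def down(a):
    ty=np.array([np.cos(a),np.sin(a),0]);tz=np.array([0,0,-1.])
    return Ro.from_matrix(np.c_[np.cross(ty,tz),ty,tz]).as_rotvec()
q=bot.current_ee_pos();bot.line_to([q[0],q[1],.2],max_speed=.3)
ims=[];rec=[]
for X,a in(((.5,-.12,.2),p[2]+.75),((.5,-.12,.2),p[2]+1.7),((.5,-.12,.2),p[2]+2.5),((.5,-.12,.32),p[2]+1.7)):
    try:bot.goto(X,down(a))
    except bot.MotionError as e: print("ME",X,a,e);continue
    bot.hold(.15)
    c=bot.read_camera("scene");e=np.array(bot.current_ee_pos());t=bot.current_tool_rot()
    m=proj(c,e)[0];u,v=int(m[0])-40,int(m[1])-35
    i=cv2.resize(c["pixels"][v:v+60,u:u+80],None,fx=5,fy=5,interpolation=cv2.INTER_CUBIC)
    cv2.drawMarker(i,tuple(int(k) for k in (m-[u,v]+.5)*5),(255,0,255),0,10,1)
    ims.append(i);rec.append((e,t,(u,v),np.array(bot.current_joints())));print((u,v),m.round(1),e.round(3),bot.current_joints().round(2) if hasattr(bot.current_joints(),'round') else bot.current_joints())
pickle.dump(rec,open("rec.pkl","wb"))
while len(ims)<4: ims.append(ims[0]*0)
cv2.imwrite("pics/m.png",np.vstack([np.hstack(ims[:2]),np.hstack(ims[2:])]))
print(bot.current_clock())
E
```

```text
(251, 117) [291.7 152.1] [ 0.5   -0.119  0.2  ] [-0.47 -0.01  1.75  0.    1.41 -0.93]
(251, 117) [291.4 152. ] [ 0.5  -0.12  0.2 ] [-0.47 -0.01  1.75 -0.    1.41 -1.88]
(251, 117) [291.4 152. ] [ 0.5  -0.12  0.2 ] [-0.47 -0.01  1.75 -0.    1.41 -2.68]
(248, 72) [288.6 107.8] [ 0.5   -0.12   0.319] [-0.47 -0.05  1.56  0.    1.64 -1.89]
19.3917
```

View pics/m.png

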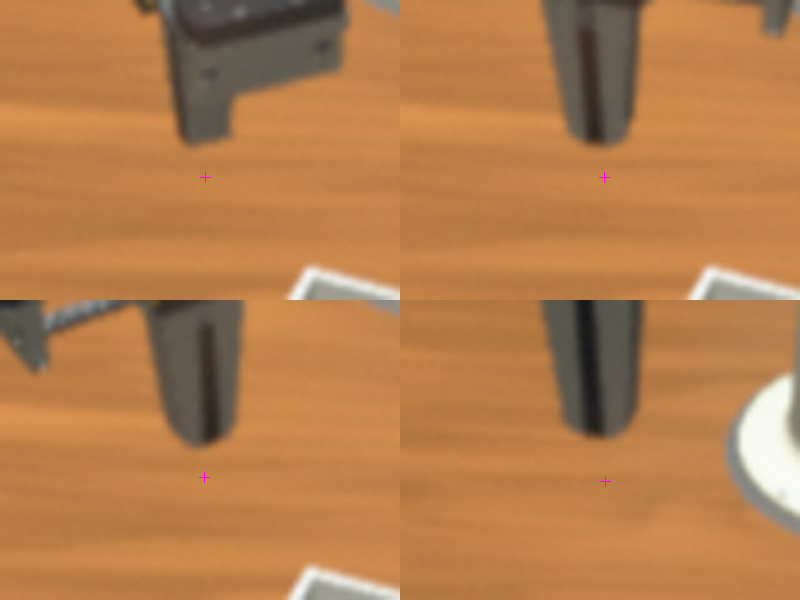

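The closed fingertips' lower edge sits about 7 px above the projected TCP at every yaw, with almost no sideways shift, which suggests an offset along the tool axis. I'll fit it.

```bash
python3 - <<'E'
from h import *
S=pickle.load(open("scene.pkl","rb"));rec=pickle.load(open("rec.pkl","rb"))
px=[(207,138),(198,140),(200,142),(198,133)]
obs=[];E=[]
for (e,t,o,j),m in zip(rec,px):
    obs.append((np.array(m)+.5)/5-.5+o);E.append(np.array(e)+[.009,0,0]) # near lower edge
obs=np.array(obs);E=np.array(E)
f=lambda d:(proj(S,E+d)-obs).ravel()
for name,g in(("z",lambda k:[0,0,k[0]]),("x",lambda k:[k[0],0,0]),("xz",lambda k:[k[0],0,k[1]]),("xyz",lambda k:k)):
    s=least_squares(lambda k:f(np.array(g(k))),np.zeros(len(name)));print(name,s.x.round(4),s.fun.reshape(-1,2).round(1).tolist())
print("start tips err px",(proj(S,[[.198,.54,.185],[.198,.54,.22],[.168,.54,.185]])-[552,88]).round(1))
E
```

```text
z [0.0291] [[-1.5, 0.5], [0.1, 0.1], [-0.3, -0.3], [0.1, -0.2]]
x [-0.0351] [[1.0, 0.3], [2.6, -0.1], [2.2, -0.5], [3.0, 2.1]]
xz [-0.0052  0.0251] [[-1.1, 0.4], [0.4, -0.0], [0.0, -0.4], [0.5, 0.0]]
xyz [-0.0036  0.0003  0.0264] [[-1.1, 0.4], [0.5, 0.0], [0.1, -0.4], [0.5, -0.0]]
start tips err px [[-5.7  7. ]
 [ 0.  -4.4]
 [-9.   0.8]]
```

The real fingertips are about 25–29 mm behind the reported TCP, with no lateral offset. I'll press the relays again with that correction and stop on the force rise.

```bash
python3 - <<'E'
from h import *
bot.goto(W(.06,-.03,.12),rv())
for bx in(.06,0,-.06):
    bot.line_to(W(bx,-.03,.040),max_speed=.25)
    f0=bot.current_contact_force()[2];log=[];f=0
    for z in[.034]+list(np.arange(.031,.012,-.001)):
        bot.line_to(W(bx,-.03,z),max_speed=.04)
        f=bot.current_contact_force()[2]-f0;log.append((round(float(bot.current_ee_pos()[2]),4),round(float(f),1)))
        if f>16: break
    print(bx,log,bot.current_clock())
    bot.line_to(W(bx,-.03,.045),max_speed=.25)
E
```

```text
0.06 [(0.0351, -2.7), (0.031, -1.9), (0.0299, -0.6), (0.0289, -1.4), (0.0281, -0.1), (0.0275, 3.4), (0.0264, 3.8), (0.0253, 4.5), (0.0243, 3.2), (0.0232, 2.8), (0.0222, 3.4), (0.0211, 3.6), (0.0208, 7.3), (0.0207, 14.0), (0.0207, 19.3)] 25.275
0 [(0.0335, -0.7), (0.0308, -0.7), (0.03, -1.9), (0.0289, -1.3), (0.0279, -1.3), (0.0269, -0.9), (0.0259, -1.2), (0.0249, -0.8), (0.0239, -1.3), (0.0229, -1.1), (0.0219, -1.1), (0.0212, 0.0), (0.0208, 4.7), (0.0208, 12.3), (0.0207, 19.7)] 29.725
-0.06 [(0.0336, -0.3), (0.0308, -0.6), (0.03, 0.2), (0.029, 0.1), (0.028, 0.3), (0.0272, 4.6), (0.0262, 5.0), (0.0251, 5.1), (0.0241, 4.4), (0.023, 4.1), (0.022, 3.6), (0.021, 4.1), (0.0208, 11.3), (0.0207, 19.3)] 33.925
```

Both outer relays moved 8 mm, and all three stop at the same height, fully home. The tip offset is 29.3 mm. Next is the cover, pushed from behind with the closed fingers along an arc.

```bash
python3 - <<'E'
from h import *
d=.0293;r=.15
def T(x,y,z):return W(x,y,z-d)
F=lambda:np.round(bot.current_contact_force(),1).tolist()
bot.line_to(T(-.06,-.03,.275),max_speed=.35)
bot.line_to(T(0,.145,.275),max_speed=.3)
bot.line_to(T(0,.145,.207),max_speed=.2)
print(bot.current_clock(),F())
for th in[1.5,1.3,1.1,.9,.7,.5,.33,.16,.03]:
    x,y,z=cov(th,r,.005);bot.line_to(T(0,y+.01,z),max_speed=.15)
    f=F();print(th,f,end=" ")
    if np.linalg.norm(f)>35: print("ABORT");break
else:
    for z in(.0605,.0597,.0588,.058,.057,.056):
        bot.line_to(T(0,-.05,z),max_speed=.05);f=F();print(z,bot.current_ee_pos()[2]+d,f)
        if f[2]>20: break
print(bot.current_clock())
E
```

```text
36.1583 [-0.1, 0.8, -0.1]
1.5 [-0.2, -0.4, -0.4] 1.3 [0.3, -0.4, 0.7] 1.1 [-0.1, 0.3, -0.3] 0.9 [-0.0, -0.3, -0.1] 0.7 [0.4, -0.9, 0.2] 0.5 [0.3, 0.2, -0.4] 0.33 [0.2, 0.4, 1.0] 0.16 [0.4, 0.4, 0.2] 0.03 [0.4, -0.5, 0.6] 0.0605 0.06089724564062438 [0.4, 0.4, 0.2]
0.0597 0.06013090597126348 [-0.1, 1.1, 3.3]
0.0588 0.060043107508652355 [-3.9, 1.9, 9.8]
0.058 0.059942945182789135 [-5.8, 2.4, 15.2]
0.057 0.05987489124073394 [-9.1, 3.0, 22.2]
40.5667
```

```bash
python3 - <<'E'
from h import *
import cv2
bot.line_to(W(0,-.05,.17),max_speed=.3)
c=bot.read_camera("scene");cv2.imwrite("pics/f.png",cv2.resize(c["pixels"][110:280,180:480],None,fx=2.6,fy=2.6))
print(((proj(c,box(p,[(.11,-.09,.06),(.11,.09,.06),(-.11,-.09,.06)]))-[180,110])*2.6).round(),bot.current_clock(),bot.current_contact_force())
E
```

```text
[[255. 310.]
 [446. 369.]
 [344. 151.]] 41.2417 [-0.13186823  0.6614571  -0.32089542]
```

View pics/f.png

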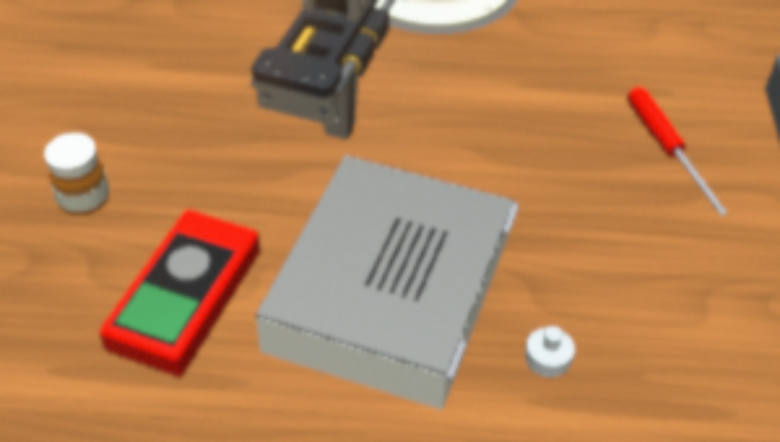

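The cover lies flat on the box, with its corners at (260,318), (447,372) and (346,157), matching the shut projection. The four loose things are where they were and the arm is clear, so I'm handing in.

```bash
python3 -c "
from workcell import bot
print(bot.job_done())"
```

```text
the job is handed in; nothing more can be done
None
```

The job is handed in at about 41 s of the 48 s: all three relays are pressed fully home, the cover is pressed shut, and the loose things are where they were; the reported TCP was about 29 mm beyond the real fingertips, so the first press missed and I corrected for it.

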